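# Sort the centrifuge sleeves with the plug gauge

### The job

Take the blue-handled plug gauge from its black stand and try it gently in each of the three dark grey metal centrifuge sleeves in the white rack, left one first, then the middle, then the right: a sound sleeve lets the pin in until the gauge's collar is down on the rim, a bad one, with a reducer left inside, stops it part-way. Put the gauge back fully down in its stand, stand any sleeve that stopped the gauge upright on the floor of the long cream dish, and leave whatever is inside a sleeve in it and the sound sleeves standing in their seats. Do not push hard against a sleeve, and leave the two dropper bottles and the vial where they are.

Things in the scene. Friction and masses are not known exactly. Their poses are not given: they have to be found in the camera images.
- gauge: plug gauge, 130 mm long, round, 140 g: steel pin 20 mm diameter and 60 mm long whose nose tapers to 11 mm over its last 8 mm; above it a steel collar 36 mm diameter, 8 mm thick; above that a blue round handle 26 mm diameter, 62 mm long. Origin at the centre of the nose end; z runs up along the pin to the handle. It starts upright in the stand
- gauge_collar (a point): on the gauge's axis, underside of its collar, 60 mm above the nose end
- gauge_grip (a point): on the gauge's axis in the handle, 104 mm above the nose end, where to grip it (36 mm above the collar's top, 26 mm below the handle's top)
- stand: black gauge stand fixed to the worktop, 66 x 66 mm block 68 mm tall on an 84 mm square foot; a blind hole 26 mm diameter, 64 mm deep, in its top holds the gauge's pin, the collar resting on the top. Origin at the centre of its underside; z up
- stand_mouth (a point): centre of the stand's hole at its top face, 68 mm above the worktop
- rack: white rack fixed to the worktop, 76 x 250 x 18 mm, with three round seats in a row along its y, 82 mm apart, each 48 mm diameter and 12 mm deep, floor 6 mm above the worktop. Rack and sleeves are stiff: a gauge driven in faster than about 30 mm/s hits hard where it stops. Origin at the centre of its underside; its x points away from the robot, y to the left
- sleeve_left: the left of three like dark grey metal round sleeves in the rack: 44 mm outside, 80 mm tall, 240 g, 24 mm bore, closed foot. Origin: centre of the foot, z up the bore. On the bore's floor lies a low black cushion (sound; the gauge goes fully in) or, left in by mistake, a tall black reducer (reducer_c0, not tracked; 9 mm hole) of rubber, top 38 mm below the rim: it stops the gauge with its collar 22 mm above the rim
- sleeve_mid: the middle of three like dark grey metal round sleeves in the rack: 44 mm outside, 80 mm tall, 240 g, 24 mm bore, closed foot. Origin: centre of the foot, z up the bore. On the bore's floor lies a low black cushion (sound; the gauge goes fully in) or, left in by mistake, a tall black reducer (reducer_c0, not tracked; 9 mm hole) of rubber, top 38 mm below the rim: it stops the gauge with its collar 22 mm above the rim
- sleeve_right: the right of three like dark grey metal round sleeves in the rack: 44 mm outside, 80 mm tall, 240 g, 24 mm bore, closed foot. Origin: centre of the foot, z up the bore. On the bore's floor lies a low black cushion (sound; the gauge goes fully in) or, left in by mistake, a tall black reducer (reducer_c0, not tracked; 9 mm hole) of rubber, top 38 mm below the rim: it stops the gauge with its collar 22 mm above the rim
- sleeve_left_rim (a point): centre of the left sleeve's mouth, level with its rim, 80 mm above its foot
- sleeve_mid_rim (a point): centre of the middle sleeve's mouth, level with its rim, 80 mm above its foot
- sleeve_right_rim (a point): centre of the right sleeve's mouth, level with its rim, 80 mm above its foot
- reject_dish: long cream plastic dish for bad sleeves, loose, 300 g, 66 mm (its x) by 196 mm (its y), walls 3 mm thick and 40 mm high, inside 60 x 192 mm, flat floor 2 mm thick. Origin at the centre of its underside; z up
- yellow_dropper: bystander: dropper bottle with yellow collar, 22 mm diameter, 77 mm tall, origin under its centre
- grey_vial: bystander: small vial with grey cap, 22 mm diameter, 51 mm tall, origin under its centre
- red_dropper: bystander: dropper bottle with red collar, 22 mm diameter, 77 mm tall, origin under its centre
There are look-alikes about, which are no part of the job. What is meant by the gauge is not pink, and is the larger of those in its own colour.

How it is judged:
On the way, in this order (a step that is already met when the one before it is completed fails the run):
1. the gauge is pushed into the left sleeve until its collar is down on the rim or, if a reducer was left in it, until the nose is on the reducer (horizontal distance between gauge and sleeve_left below 0.006 m and angle between the z axis of gauge and the z axis of sleeve_left, either way round below 0.12 rad and (z of gauge_collar in the frame of sleeve_left below 0.083 m or (horizontal distance between reducer_c0 and sleeve_left below 0.02 m and z of gauge in the frame of sleeve_left below 0.0445 m))), for 0.04 s.
2. the gauge is pushed into the middle sleeve until its collar is down on the rim or, if a reducer was left in it, until the nose is on the reducer (horizontal distance between gauge and sleeve_mid below 0.006 m and angle between the z axis of gauge and the z axis of sleeve_mid, either way round below 0.12 rad and (z of gauge_collar in the frame of sleeve_mid below 0.083 m or (horizontal distance between reducer_c0 and sleeve_mid below 0.02 m and z of gauge in the frame of sleeve_mid below 0.0445 m))), for 0.04 s.
3. the gauge is pushed into the right sleeve until its collar is down on the rim or, if a reducer was left in it, until the nose is on the reducer (horizontal distance between gauge and sleeve_right below 0.006 m and angle between the z axis of gauge and the z axis of sleeve_right, either way round below 0.12 rad and (z of gauge_collar in the frame of sleeve_right below 0.083 m or (horizontal distance between reducer_c0 and sleeve_right below 0.02 m and z of gauge in the frame of sleeve_right below 0.0445 m))), for 0.04 s.
At the end, for the whole second after the job is handed in: The sleeve that stopped the gauge stands at rest on the dish floor, foot within 12 mm across and 78 mm along of its centre, tilt < 0.15 rad; sound sleeves within 12 mm of their starts, tilt < 0.08; gauge in the stand, collar within 5 mm of its top and 8 mm of the hole axis, tilt < 0.1 (((horizontal distance between reducer_c0 and sleeve_left below 0.02 m and x of sleeve_left in the frame of reject_dish between -0.012 and 0.012 m and y of sleeve_left in the frame of reject_dish between -0.078 and 0.078 m and z of sleeve_left in the frame of reject_dish below 0.008 m and angle between sleeve_left's own z axis and vertical below 0.15 rad) or (horizontal distance between reducer_c0 and sleeve_mid below 0.02 m and x of sleeve_mid in the frame of reject_dish between -0.012 and 0.012 m and y of sleeve_mid in the frame of reject_dish between -0.078 and 0.078 m and z of sleeve_mid in the frame of reject_dish below 0.008 m and angle between sleeve_mid's own z axis and vertical below 0.15 rad) or (horizontal distance between reducer_c0 and sleeve_right below 0.02 m and x of sleeve_right in the frame of reject_dish between -0.012 and 0.012 m and y of sleeve_right in the frame of reject_dish between -0.078 and 0.078 m and z of sleeve_right in the frame of reject_dish below 0.008 m and angle between sleeve_right's own z axis and vertical below 0.15 rad)) and ((horizontal distance between reducer_c0 and sleeve_left below 0.02 m and x of sleeve_left in the frame of reject_dish between -0.012 and 0.012 m and y of sleeve_left in the frame of reject_dish between -0.078 and 0.078 m and z of sleeve_left in the frame of reject_dish below 0.008 m and angle between sleeve_left's own z axis and vertical below 0.15 rad) or (not (horizontal distance between reducer_c0 and sleeve_left below 0.02 m) and distance of sleeve_left from where it was at the start of the episode below 0.012 m and angle between sleeve_left's own z axis and vertical below 0.08 rad)) and ((horizontal distance between reducer_c0 and sleeve_mid below 0.02 m and x of sleeve_mid in the frame of reject_dish between -0.012 and 0.012 m and y of sleeve_mid in the frame of reject_dish between -0.078 and 0.078 m and z of sleeve_mid in the frame of reject_dish below 0.008 m and angle between sleeve_mid's own z axis and vertical below 0.15 rad) or (not (horizontal distance between reducer_c0 and sleeve_mid below 0.02 m) and distance of sleeve_mid from where it was at the start of the episode below 0.012 m and angle between sleeve_mid's own z axis and vertical below 0.08 rad)) and ((horizontal distance between reducer_c0 and sleeve_right below 0.02 m and x of sleeve_right in the frame of reject_dish between -0.012 and 0.012 m and y of sleeve_right in the frame of reject_dish between -0.078 and 0.078 m and z of sleeve_right in the frame of reject_dish below 0.008 m and angle between sleeve_right's own z axis and vertical below 0.15 rad) or (not (horizontal distance between reducer_c0 and sleeve_right below 0.02 m) and distance of sleeve_right from where it was at the start of the episode below 0.012 m and angle between sleeve_right's own z axis and vertical below 0.08 rad)) and linear speed of each of sleeve_left, sleeve_mid, sleeve_right, gauge below 0.02 m/s and horizontal distance between gauge_collar and stand_mouth below 0.008 m and z of gauge_collar in the frame of stand_mouth below 0.005 m and angle between gauge's own z axis and vertical below 0.1 rad); the robot touches nothing.
It fails at once if a sleeve is pushed down into the rack, or against the gauge, with more than 80 N (contact force between any of sleeve_left, sleeve_mid, sleeve_right and rack above 80 N or contact force between any of sleeve_left, sleeve_mid, sleeve_right and gauge above 80 N).
It fails at once if a bystander (a dropper bottle or the grey vial) is moved more than 30 mm (distance of any of yellow_dropper, grey_vial, red_dropper from where it was at the start of the episode above 0.03 m).
It also fails if it takes over 62 s, if anything falls off the work surface, if the arm or the gripper's body presses on something with over 40 N, if the wrist force passes 120 N, or if a joint passes its speed limit or range.

### The arm

A 7-joint arm with a two-finger parallel gripper is mounted at the origin on a cart in front of the work surface, level with it; the furniture and walls round the work are solid. World frame = base frame: x ahead of the robot, y to its left, z up, the work surface at z = 0. Lengths are in m, angles in rad, forces in N, time in s.
With the tool pointing down it reaches from about 0.4 to 0.85 m from the base axis. Payload 10.4 kg.
Tool frame: the origin (TCP) lies on the centre line of the jaws, within the pads' length; the fingertips stand 22 mm ahead of it and the grasp point (between the pads) lies 3 mm ahead of it; z points along the fingers, y is the direction in which the jaws open and shut (so a half turn about z gives the same grasp; the last joint's range is limited). The gripper opens to 85 mm and grips with 20 to 120 N. Pads are 22 mm wide; open, the fingers measure 114 mm over their backs; the gripper's body (76 mm by 85 mm) begins 54 mm behind the grasp point. The pads swing forward as they close: fully open they stand 13 mm farther back than shut.
Start: joints at [-1.33, 0.332, -0.065, 1.46, 0.022, 1.35, -0.088], TCP at [0.163, 0.603, 0.253] pointing down, gripper open.
Joint ranges: [-2.6, 2.6], [-0.5, 2.12], [-1.47, 1.34], [0.16, 2.42], [-1.27, 4.41], [0.06, 2.06], [-2.6, 2.6]. Speed limits (rad/s): [2.22, 2.22, 2.79, 2.79, 3.14, 3.14, 3.14].

### API

Orientations are given as a unit quaternion [x, y, z, w].
In Python, from workcell import manip gives the robot as it stands. The module is installed in compiled form; this text tells all that it offers.
- The arm moves only by the shell command python3 -m crank 'ROWS' [FORCE]. ROWS is JSON, a list of rows, each a list of 3 entries, a list of its own where there are three numbers: the opening, from -1 (shut) to 1 (fully open), then the shift along the tool's x, y, z normalised to -1 to 1, where 1 is 80 mm, then the turn, a rotation vector about the tool's x, y, z normalised to -1 to 1, where 1 is pi/4 rad. In form: [[jaw, [tx, ty, tz], [ax, ay, az]], ...]. A call has exactly 5 rows; each row shifts and turns the commanded pose from where the row before left it, along the tool's axes as they then stand; what a row does not reach is not made up. A row lasts 1/10 s, in which the tool goes at most 50 mm and 8.59 degrees, less where a joint would pass 70% of its speed; a pose out of reach is approached as far as the arm can. A call with a number of a shift or a turn outside -1 to 1 is refused whole. A call with a gripper value outside its range is refused whole. The fingers move at their own pace and stop on an object; FORCE is the grip in N (left out, the last holds). Time passes only in rows, so rows that do not move let the fingers close, or fill a call up. It gives the time, the measured TCP pose, the force and the opening at its end, in the units of the state.
- manip.get_obs(): the state, without advancing time (a new reading comes with each control period).
- manip.camera(name): name is "scene" or "top" or "wrist"; returns the picture (384x512x3 uint8, blue, green, red); there is no depth.
- manip.camera_info(name): a dict with "K" (3x3 intrinsics, pixels), "camera_from_world" (4x4, takes a point from world to camera coordinates); the wrist camera has in their place "mount" (4x4, takes a point from camera to tool coordinates, whose origin is the TCP and whose axes are the flange's). Camera axes: x right, y down, z forward; pixel columns grow to the right and rows downward; lengths in m; the calibration is good to about 2 mm. A picture is of the moment at which its call begins: read the wrist's pose just before it. camera_info takes no time and is no camera call.
- manip.hand_in(): hands the job in, once; it reports no verdict.
The state is a dict: "clock": time; "joint_pos": joint angles; "joint_velocities": joint speeds; "tau": joint torques, N m; "position": TCP position; "ee_rot": TCP orientation; "ft_force": force on the tool from outside, world axes, zero at the start; "torque": the same for the moment, N m; "grip_width": opening from 0.0 (shut) to 1.0 (fully open).
Only numpy, scipy, OpenCV 4.12 (cv2) and the standard library are available. Lean on these libraries where they do the work, as an engineer would, in place of code of your own. Each camera call takes 0.05 s, during which the arm holds its last target.

## Working session

There is one attempt and no reset: what is moved stays moved. The work goes in short steps, Python scripts to look and compute and a shell command to move; the robot and the scene stay as the last step left them, time stands still between calls to the robot, and variables do not carry over. Pictures are saved under pics/ and viewed, and the job is handed in when it is done.

```bash
mkdir -p pics; cat > h.py <<'E'
import numpy as np, cv2
from workcell import manip
from scipy.spatial.transform import Rotation as R
def snap(n,f):
    o=manip.get_obs(); im=np.array(manip.camera(n)); cv2.imwrite('pics/'+f,im); return o,im
def cam(n,o=None):
    i=manip.camera_info(n); K=np.array(i['K'])
    if 'camera_from_world' in i: return K,np.array(i['camera_from_world'])
    T=np.eye(4);T[:3,:3]=R.from_quat(o['ee_rot']).as_matrix();T[:3,3]=o['position']
    return K,np.linalg.inv(T@np.array(i['mount']))
def ray(K,C,uv,z):
    W=np.linalg.inv(C); d=W[:3,:3]@np.linalg.inv(K)@np.array([uv[0],uv[1],1.]); p=W[:3,3]
    return p+d*(z-p[2])/d[2]
def proj(K,C,P):
    q=K@(C@np.append(P,1))[:3]; return q[:2]/q[2]
E
python3 - <<'E'
from h import *
for n in ['scene','top','wrist']:
    o,im=snap(n,n+'0.png')
    K,C=cam(n,o); print(n,K.round(1).tolist(),np.linalg.inv(C).round(3).tolist())
o=manip.get_obs()
print({k:np.round(v,3).tolist() for k,v in o.items()})
print(R.from_quat(o['ee_rot']).as_matrix().round(3))
E
```

```text
scene [[370.1, 0.0, 259.3], [0.0, 370.1, 190.3], [0.0, 0.0, 1.0]] [[0.852, -0.308, 0.424, 0.079], [-0.524, -0.469, 0.711, -0.527], [-0.02, -0.828, -0.561, 0.657], [0.0, 0.0, 0.0, 1.0]]
top [[439.4, 0.0, 244.6], [0.0, 439.4, 197.2], [0.0, 0.0, 1.0]] [[-0.013, -0.997, 0.075, 0.413], [-1.0, 0.012, -0.012, 0.219], [0.011, -0.075, -0.997, 1.188], [0.0, 0.0, 0.0, 1.0]]
wrist [[310.0, 0.0, 253.9], [0.0, 310.0, 196.2], [0.0, 0.0, 1.0]] [[0.262, 0.922, 0.287, 0.088], [0.965, -0.25, -0.079, 0.624], [-0.001, 0.297, -0.955, 0.373], [0.0, 0.0, 0.0, 1.0]]
{'clock': 0.15, 'joint_pos': [-1.33, 0.333, -0.065, 1.461, 0.022, 1.35, -0.088], 'joint_velocities': [-0.0, -0.002, 0.001, -0.002, -0.001, 0.002, -0.001], 'tau': [0.001, -62.582, 0.05, -39.185, 0.016, 0.008, 0.0], 'position': [0.163, 0.603, 0.253], 'ee_rot': [0.131, 0.991, -0.001, -0.0], 'ft_force': [0.901, 1.028, 0.813], 'torque': [-0.048, 0.043, 0.003], 'grip_width': 0.998}
[[-0.965  0.261 -0.   ]
 [ 0.261  0.965 -0.001]
 [-0.    -0.001 -1.   ]]
```

View pics/top0.png

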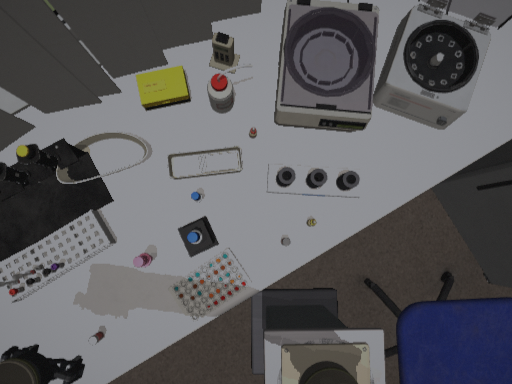

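View pics/scene0.png

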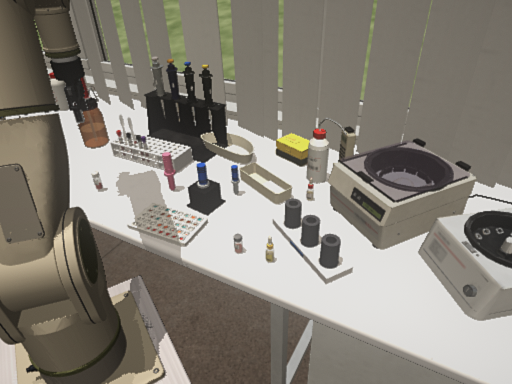

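View pics/wrist0.png

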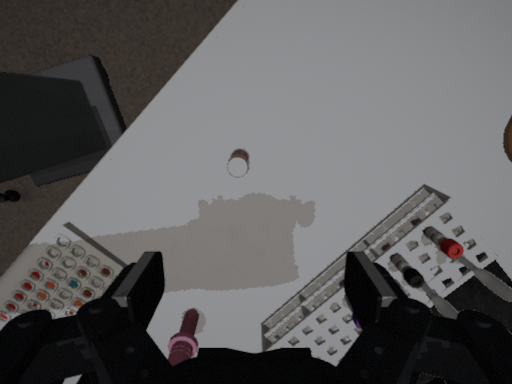

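```bash
python3 - <<'E'
from h import *
a=cv2.imread('pics/top0.png'); 
cv2.imwrite('pics/top_c1.png',cv2.resize(a[150:270,160:370],None,fx=3.8,fy=3.8,interpolation=cv2.INTER_CUBIC))
b=cv2.imread('pics/scene0.png')
cv2.imwrite('pics/scene_c1.png',cv2.resize(b[150:290,180:360],None,fx=4,fy=4,interpolation=cv2.INTER_CUBIC))
K,C=cam('top')
for nm,uv,z in [('gaugetop',(194,237),.138),('standtop',(198,237),.068),('sl',(286,176),.086),('sm',(317,178),.086),('sr',(347,180),.086),('dish',(205,163),.04),('small',(196,196),.05),('yel',(311,222),.07),('vial',(286,241),.05),('red',(253,132),.07)]:
    print(nm,ray(K,C,uv,z).round(3))
E
```

```text
gaugetop [0.399 0.328 0.138]
standtop [0.398 0.325 0.068]
sl [0.549 0.101 0.086]
sm [0.543 0.022 0.086]
sr [ 0.537 -0.054  0.086]
dish [0.592 0.308 0.04 ]
small [0.504 0.332 0.05 ]
yel [0.432 0.038 0.07 ]
vial [0.385 0.1   0.05 ]
red [0.666 0.182 0.07 ]
```

View pics/top_c1.png

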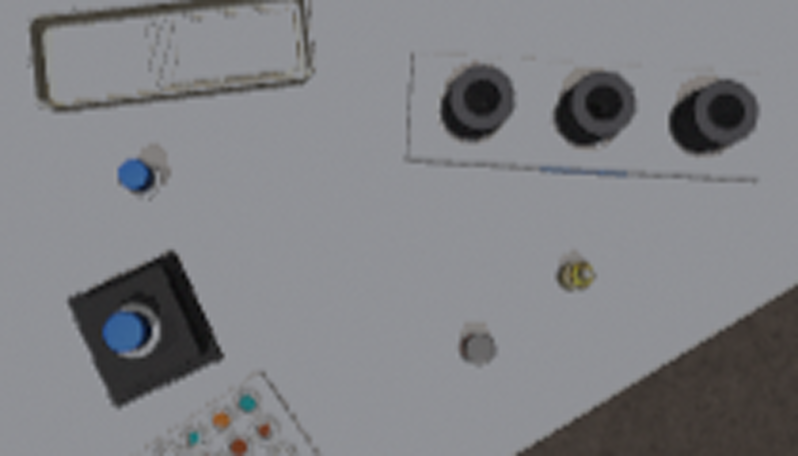

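View pics/scene_c1.png

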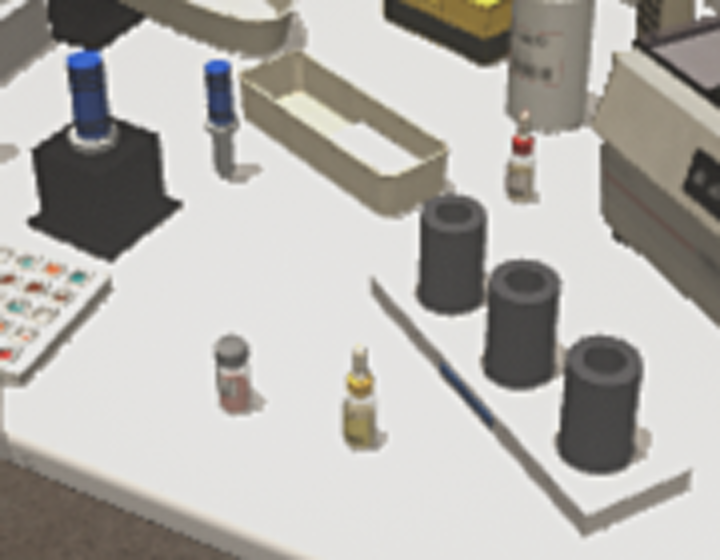

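```bash
python3 -m crank '[[1,[-0.46,-0.32,0],[0,0,-0.168]],[1,[-0.42,-0.38,0],[0,0,-0.168]],[1,[-0.37,-0.43,0],[0,0,0]],[1,[-0.37,-0.43,0],[0,0,0]],[1,[-0.37,-0.43,0],[0,0,0]]]' 40; python3 -m crank '[[1,[-0.37,-0.43,0],[0,0,0]],[1,[-0.37,-0.43,0],[0,0,0]],[1,[0.0,-0.43,0],[0,0,0]],[1,[0,0,0],[0,0,0]],[1,[0,0,0],[0,0,0]]]'
python3 - <<'E'
from h import *
o,im=snap('wrist','w1.png')
print(o['position'],R.from_quat(o['ee_rot']).as_matrix().round(3).tolist(),o['joint_pos'],o['clock'])
E
```

```text
clock: 0.65
position: [0.3108, 0.4297, 0.2532]
ee_rot: [-0.0, 1.0, 0.0, -0.0]
ft_force: [1.4, -0.7, -0.3]
grip_width: 1.003
clock: 1.15
position: [0.3691, 0.3278, 0.2534]
ee_rot: [0.0, 1.0, 0.0, -0.0]
ft_force: [0.0, 0.5, -0.5]
grip_width: 1.002
[0.3691458  0.32783872 0.25340898] [[-1.0, 0.001, -0.0], [0.001, 1.0, 0.001], [0.0, 0.001, -1.0]] [-0.92283278  0.03901677  0.10732175  1.80481357 -0.00475858  1.29764664
  0.75552625] 1.15
```

View pics/w1.png

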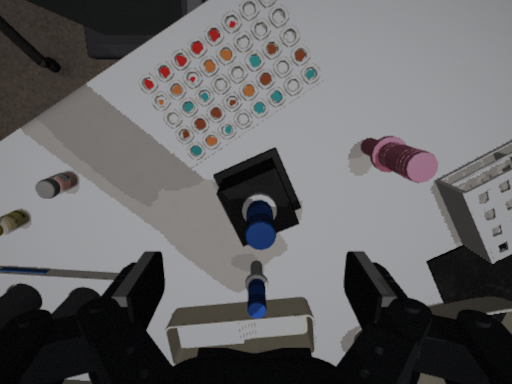

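The wrist view shows the gauge in the stand, with its handle top near (261,235) and the collar near (259,208). The small look-alike is near (257,295).

```bash
python3 - <<'E'
from h import *
im=cv2.imread('pics/w1.png')
cv2.imwrite('pics/w1c.png',cv2.resize(im[140:330,190:340],None,fx=3.1,fy=3.1,interpolation=cv2.INTER_CUBIC))
o=manip.get_obs(); K,C=cam('wrist',o)
hsv=cv2.cvtColor(im,cv2.COLOR_BGR2HSV)
m=cv2.inRange(hsv,(105,120,40),(130,255,255)); n,l,s,c=cv2.connectedComponentsWithStats(m)
for i in range(1,n):
    if s[i,4]>40: print(s[i],c[i])
for g in [(0.399,0.327)]:
    for z in (.138,.076,.068): print(z,proj(K,C,[*g,z]).round(1))
print(ray(K,C,(261,235),.138))
E
```

```text
[247 205  26  14 178] [259.29775281 210.24719101]
[245 220  31  29 685] [259.96642336 234.44817518]
[  0 268  46   6  86] [ 21.08139535 270.80232558]
[249 284  16  12 127] [256.45669291 289.54330709]
[248 301  18  17 250] [256.492 309.332]
0.138 [250.7 235.4]
0.076 [251.3 210. ]
0.068 [251.3 207.4]
[0.39864836 0.33553533 0.138     ]
```

View pics/w1c.png

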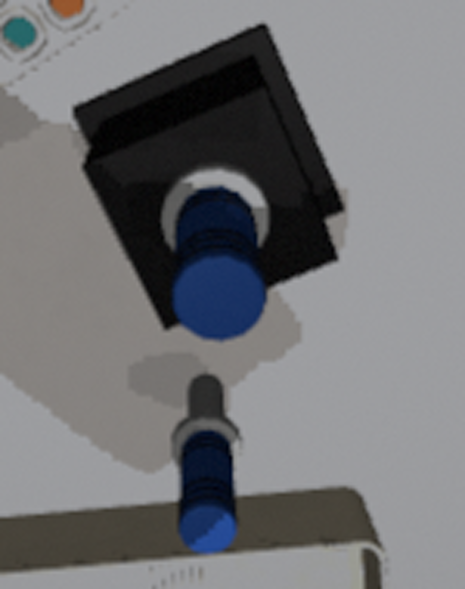

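```bash
python3 - <<'E'
from h import *
K,C=cam('top')
print(ray(K,C,(193.2,237.1),.138),ray(K,C,(195,236.8),.076))
K,C=cam('scene')
for g in [(0.3985,.335),(.399,.330)]:
  print(proj(K,C,[*g,.138]),proj(K,C,[*g,.076]))
im=cv2.imread('pics/scene0.png');hsv=cv2.cvtColor(im,cv2.COLOR_BGR2HSV)
m=cv2.inRange(hsv,(105,120,40),(130,255,255)); n,l,s,c=cv2.connectedComponentsWithStats(m)
for i in range(1,n):
    if s[i,4]>40: print(s[i],c[i])
o=manip.get_obs(); K,C=cam('wrist',o)
print(ray(K,C,(260.6,235.5),.138),ray(K,C,(259.3,210),.076))
E
```

```text
[0.39895021 0.32989427 0.138     ] [0.39879756 0.33193747 0.076     ]
[199.26377488 164.28877576] [201.64092978 182.80488649]
[200.15760238 164.98758456] [202.51314336 183.53878536]
[0.39910056 0.33520616 0.138     ] [0.39898453 0.33519849 0.076     ]
```

```bash
python3 -m crank '[[1,[-0.187,0.02,0.3],[0,0,0]],[1,[-0.187,0.02,0.3],[0,0,0]],[1,[0,0,0.4],[0,0,0]],[1,[0,0,0.25],[0,0,0]],[1,[0,0,0],[0,0,0]]]'
python3 - <<'E'
from h import *
o,im=snap('wrist','w2.png')
print(o['position'],o['clock'])
cv2.imwrite('pics/w2c.png',cv2.resize(im[184:384,106:406],None,fx=2.6,fy=2.6))
E
```

```text
clock: 1.7
position: [0.3971, 0.3315, 0.1503]
ee_rot: [-0.001, 1.0, -0.002, -0.002]
ft_force: [0.6, -0.8, -0.3]
grip_width: 1.004
[0.39714891 0.33146183 0.15032697] 1.7
```

View pics/w2c.png

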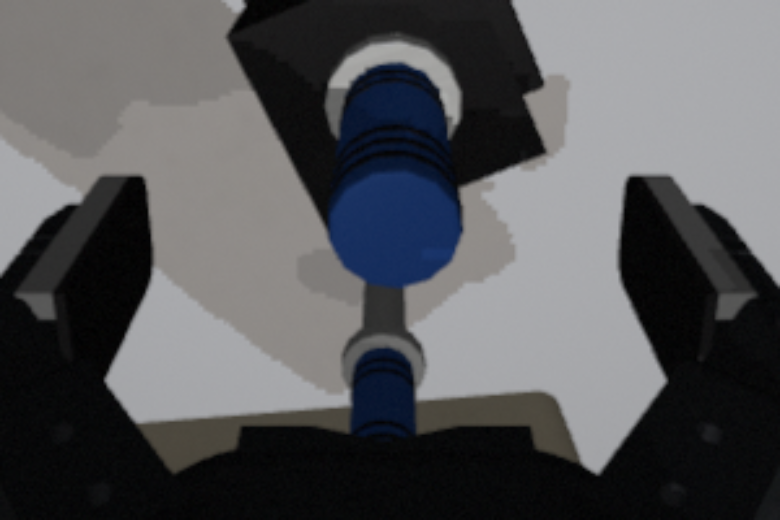

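```bash
python3 -m crank '[[1,[-0.02,0.025,0.2],[0,0,0]],[1,[0,0,0.24],[0,0,0]],[1,[0,0,0],[0,0,0]],[1,[0,0,0],[0,0,0]],[1,[0,0,0],[0,0,0]]]'
```

```text
clock: 2.25
position: [0.4012, 0.3342, 0.1197]
ee_rot: [-0.0, 1.0, 0.001, 0.001]
ft_force: [-0.1, -0.1, -0.1]
grip_width: 0.999
```

```bash
python3 -m crank '[[1,[0.02,-0.005,0.045],[0,0,0]],[-1,[0,0,0],[0,0,0]],[-1,[0,0,0],[0,0,0]],[-1,[0,0,0],[0,0,0]],[-1,[0,0,0],[0,0,0]]]' 50;python3 -m crank '[[-1,[0,0,0],[0,0,0]],[-1,[0,0,0],[0,0,0]],[-1,[0,0,0],[0,0,0]],[-1,[0,0,0],[0,0,0]],[-1,[0,0,0],[0,0,0]]]'
```

```text
clock: 2.75
position: [0.3991, 0.333, 0.1146]
ee_rot: [-0.0, 1.0, 0.0, 0.0]
ft_force: [-0.0, 1.3, -0.0]
grip_width: 0.327
clock: 3.25
position: [0.3992, 0.3331, 0.1148]
ee_rot: [-0.0, 1.0, 0.0, 0.0]
ft_force: [0.2, 0.6, 4.5]
grip_width: 0.29
```

```bash
python3 -m crank '[[-1,[0,0,-0.2],[0,0,0]],[-1,[0,0,-0.4],[0,0,0]],[-1,[0,0,-0.4],[0,0,0]],[-1,[0,0,-0.4],[0,0,0]],[-1,[0,0,0],[0,0,0]]]'
python3 -m crank '[[-1,[-0.3,-0.45,0],[0,0,0]],[-1,[-0.3,-0.5,0],[0,0,0]],[-1,[-0.3,-0.5,0],[0,0,0]],[-1,[-0.3,-0.5,0],[0,0,0]],[-1,[0,0,0],[0,0,0]]]'
python3 - <<'E'
from h import *
o,im=snap('wrist','w3.png')
print(o['position'],o['ft_force'],o['clock'])
snap('top','top3.png'); snap('scene','sc3.png')
E
```

```text
clock: 3.75
position: [0.4004, 0.334, 0.2304]
ee_rot: [0.0, 1.0, 0.002, 0.002]
ft_force: [0.0, -0.1, -1.2]
grip_width: 0.289
clock: 4.25
position: [0.4976, 0.1698, 0.2255]
ee_rot: [0.005, 1.0, -0.002, 0.0]
ft_force: [0.2, 0.8, -1.8]
grip_width: 0.292
[0.49755539 0.16976441 0.22554898] [ 0.22359499  0.76733773 -1.75515211] 4.25
```

View pics/w3.png

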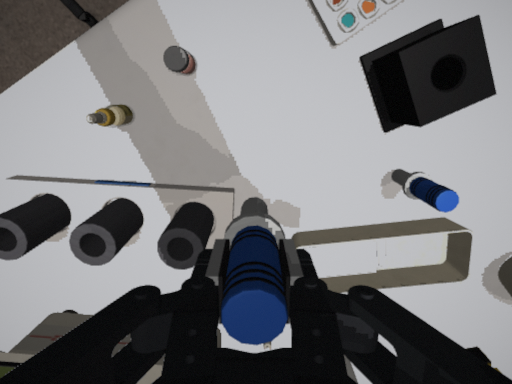

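View pics/sc3.png

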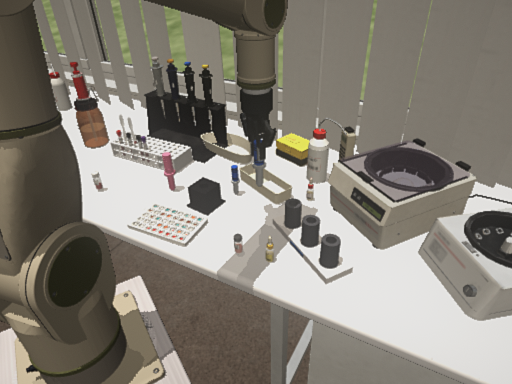

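```bash
python3 - <<'E'
from h import *
im=cv2.imread('pics/w3.png')
cv2.imwrite('pics/w3c.png',cv2.resize(im[180:340,0:300],None,fx=2.66,fy=2.66,interpolation=cv2.INTER_CUBIC))
a=cv2.imread('pics/top3.png');cv2.imwrite('pics/top3c.png',cv2.resize(a[150:270,160:370],None,fx=3.8,fy=3.8,interpolation=cv2.INTER_CUBIC))
o=manip.get_obs(); K,C=cam('wrist',o); M=np.linalg.inv(np.linalg.inv(C)@np.eye(4))
p=np.array(o['position']);Rm=R.from_quat(o['ee_rot']).as_matrix()
for nm,t in [('top',-.1068+.0768+.0),]: pass
# gauge: nose is 0.1068 ahead of tcp along tool z
for nm,h in [('nose',0),('collarunder',.06),('collartop',.068),('handletop',.13)]:
    print(nm,proj(K,C,p+Rm@np.array([0,0,.1068-h])).round(1))
E
```

```text
nose [252.8 204.2]
collarunder [252.5 236.9]
collartop [252.4 242.9]
handletop [251.7 316. ]
```

View pics/w3c.png

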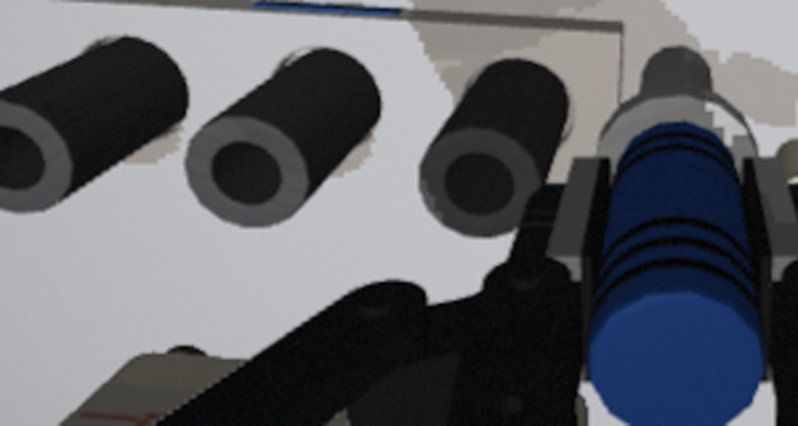

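View pics/top3c.png

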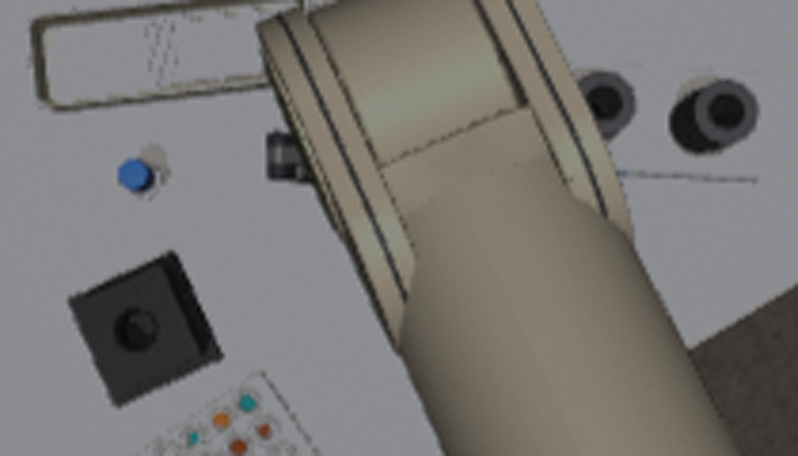

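```bash
python3 - <<'E'
from h import *
im=cv2.imread('pics/w3.png')
g=im[215:290,40:230]
g=np.clip(g.astype(float)*2.5,0,255).astype(np.uint8)
cv2.imwrite('pics/w3d.png',cv2.resize(g,None,fx=4.2,fy=4.2,interpolation=cv2.INTER_NEAREST))
E
```

```text
(no output)
```

View pics/w3d.png

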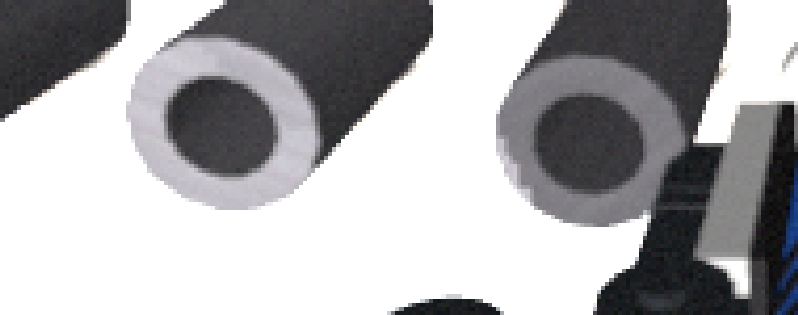

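```bash
python3 - <<'E'
from h import *
o=manip.get_obs(); K,C=cam('wrist',o)
for b in (0,2.5):
  l=ray(K,C,(180.6-b,248.9),.086);m=ray(K,C,(93.1-b,244.8),.086); print(l,m,np.linalg.norm(l-m))
K,C=cam('top')
for uv in [(483,97),(603,102),(726,111)]: print(ray(K,C,(uv[0]/3.8+160,uv[1]/3.8+150),.086))
K,C=cam('scene')
for uv in [(455,213),(526,281),(602,355)]: print('scene',ray(K,C,(uv[0]/4+180,uv[1]/4+150),.086))
K,C=cam('top');print(ray(K,C,(137/3.8+160,329/3.8+150),.068))
E
```

```text
[0.54907025 0.10987754 0.086     ] [0.54480979 0.02930041 0.086     ] 0.08068968948106345
[0.54906813 0.10755714 0.086     ] [0.54480766 0.02698943 0.086     ] 0.0806802808221228
[0.55007479 0.09769978 0.086     ]
[0.54577674 0.01783466 0.086     ]
[ 0.53877182 -0.06403431  0.086     ]
scene [0.55420866 0.09665644 0.086     ]
scene [0.5489934  0.01585561 0.086     ]
scene [ 0.54339878 -0.06105064  0.086     ]
[0.39921639 0.33008397 0.068     ]
```

```bash
python3 - <<'E'
from h import *
o,im=snap('wrist','w4.png')
print(o['position'],R.from_quat(o['ee_rot']).as_matrix().round(3).tolist())
K,C=cam('wrist',o)
p=np.array(o['position']);Rm=R.from_quat(o['ee_rot']).as_matrix()
for nm,h in [('nose',0),('collartop',.068),('handletop',.13)]:
    print(nm,proj(K,C,p+Rm@np.array([0,0,.1068-h])).round(1))
g=np.clip(im[215:290,40:230].astype(float)*2.5,0,255).astype(np.uint8)
cv2.imwrite('pics/w4d.png',cv2.resize(g,None,fx=4.2,fy=4.2,interpolation=cv2.INTER_NEAREST))
E
```

```text
[0.49447211 0.17717108 0.22550733] [[-1.0, 0.0, -0.002], [0.0, 1.0, -0.0], [0.002, -0.0, -1.0]]
nose [252.8 204.2]
collartop [252.4 242.9]
handletop [251.7 315.9]
```

View pics/w4d.png

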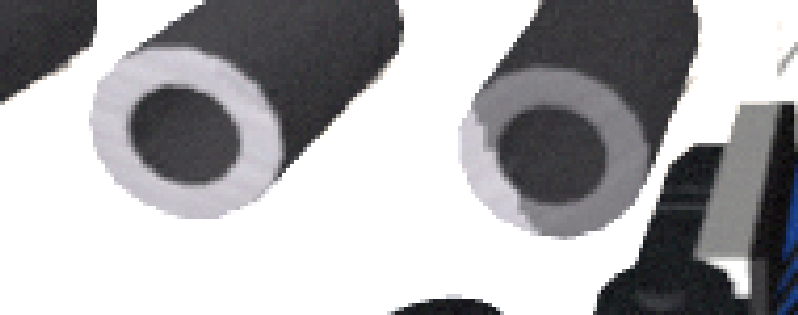

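View pics/w4.png

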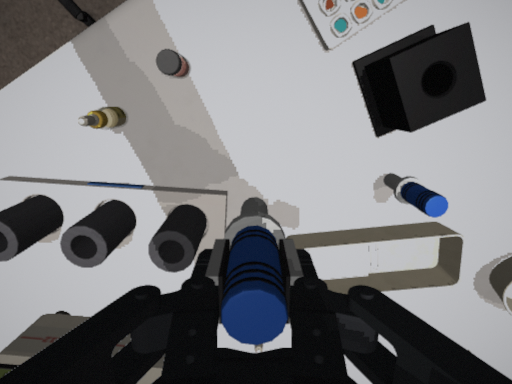

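```bash
python3 - <<'E'
from h import *
o=manip.get_obs(); K,C=cam('wrist',o); print(o['position'])
for b in (0,2.5):
  l=ray(K,C,(171.7-b,252),.086);m=ray(K,C,(84.3-b,246.8),.086); print(l,m,np.linalg.norm(l-m), ray(K,C,(438-b,79),.068))
E
```

```text
[0.49424804 0.17788368 0.22569751]
[0.55227365 0.10213942 0.086     ] [0.54697367 0.02155363 0.086     ] 0.08075988467022496 [0.4000048  0.33365355 0.068     ]
[0.55227489 0.09980981 0.086     ] [0.5469749  0.01923649 0.086     ] 0.08074744747427336 [0.40000569 0.33154902 0.068     ]
```

```bash
python3 -m crank '[[-1,[-0.2,-0.3,0.1],[0,0,0]],[-1,[-0.25,-0.35,0.05],[0,0,0]],[-1,[-0.26,-0.32,0],[0,0,0]],[-1,[0,0,0],[0,0,0]],[-1,[0,0,0],[0,0,0]]]'
python3 -m crank '[[-1,[0,0,0],[0,0,0]],[-1,[0,0,0],[0,0,0]],[-1,[0,0,0],[0,0,0]],[-1,[0,0,0],[0,0,0]],[-1,[0,0,0],[0,0,0]]]'
python3 - <<'E'
from h import *
o,im=snap('wrist','w5.png')
print(o['position'],o['ft_force'])
g=np.clip(im[150:300,20:330].astype(float)*2,0,255).astype(np.uint8)
cv2.imwrite('pics/w5d.png',cv2.resize(g,None,fx=2.5,fy=2.5))
o,im=snap('scene','sc5.png')
cv2.imwrite('pics/sc5c.png',cv2.resize(im[130:290,230:380],None,fx=3.5,fy=3.5))
E
```

```text
clock: 4.95
position: [0.5516, 0.1002, 0.2139]
ee_rot: [-0.0, 1.0, 0.0, -0.0]
ft_force: [-0.0, 1.0, -2.0]
grip_width: 0.291
clock: 5.45
position: [0.5518, 0.0996, 0.2145]
ee_rot: [-0.0, 1.0, 0.0, 0.0]
ft_force: [-0.1, 0.7, -1.6]
grip_width: 0.291
[0.55177627 0.09962523 0.21453768] [-0.06666873  0.66054085 -1.63500197]
```

View pics/w5d.png

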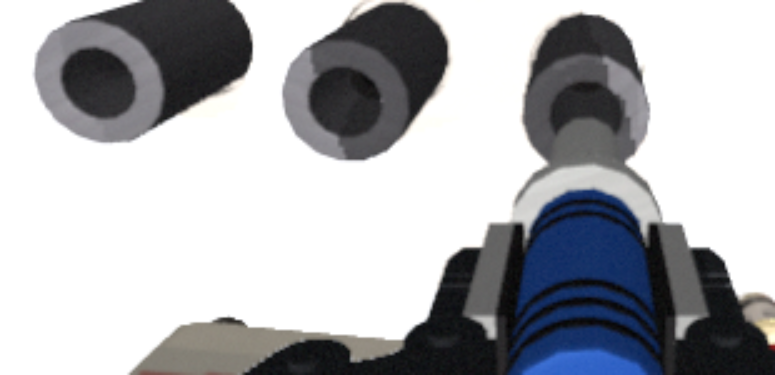

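View pics/sc5c.png

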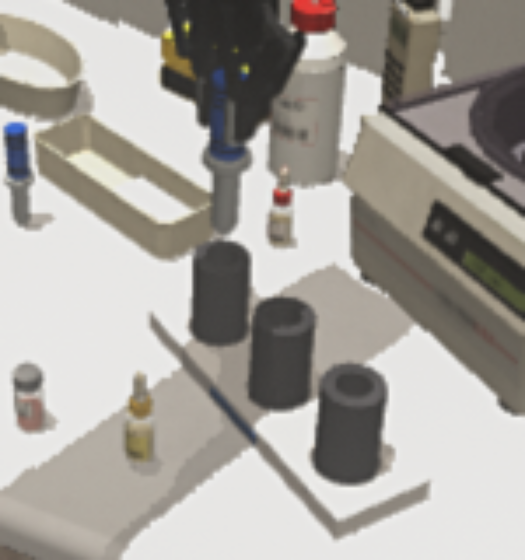

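```bash
python3 - <<'E'
from h import *
o=manip.get_obs(); K,C=cam('wrist',o); print(o['position'])
for uv in [(254.8-2.5,195.6),(20+350/2.5-2.5,150+100/2.5),(20+98/2.5-2.5,150+83/2.5)]: print(ray(K,C,uv,.086))
print(proj(K,C,[.5518,.0996,.086]))
E
```

```text
[0.55185619 0.09944898 0.21456335]
[0.55162136 0.09896985 0.086     ]
[0.54664555 0.01963853 0.086     ]
[ 0.54068885 -0.06359949  0.086     ]
[253.04900007 195.80209111]
```

```bash
python3 -m crank '[[-1,[0,0,0.1],[0,0,0]],[-1,[0,0,0.1],[0,0,0]],[-1,[0,0,0.1],[0,0,0]],[-1,[0,0,0.1],[0,0,0]],[-1,[0,0,0.1],[0,0,0]]]'
python3 -m crank '[[-1,[0,0,0.05],[0,0,0]],[-1,[0,0,0.03],[0,0,0]],[-1,[0,0,0.03],[0,0,0]],[-1,[0,0,0.03],[0,0,0]],[-1,[0,0,0.03],[0,0,0]]]'
```

```text
clock: 6.05
position: [0.5517, 0.0993, 0.1735]
ee_rot: [-0.0, 1.0, -0.0, -0.0]
ft_force: [0.0, -0.5, -1.6]
grip_width: 0.292
clock: 6.55
position: [0.552, 0.0994, 0.161]
ee_rot: [-0.0, 1.0, 0.0, 0.0]
ft_force: [-0.1, 0.9, -2.2]
grip_width: 0.287
```

```bash
python3 -m crank '[[-1,[0,0,0.03],[0,0,0]],[-1,[0,0,0.03],[0,0,0]],[-1,[0,0,0.03],[0,0,0]],[-1,[0,0,0.02],[0,0,0]],[-1,[0,0,0.02],[0,0,0]]]'
```

```text
clock: 7.05
position: [0.5519, 0.0994, 0.1504]
ee_rot: [-0.0, 1.0, 0.0, -0.0]
ft_force: [0.3, 0.3, -2.7]
grip_width: 0.292
```

```bash
python3 -m crank '[[-1,[0,0,0.03],[0,0,0]],[-1,[0,0,0.03],[0,0,0]],[-1,[0,0,0.03],[0,0,0]],[-1,[0,0,0.03],[0,0,0]],[-1,[0,0,0.03],[0,0,0]]]'; python3 -m crank '[[-1,[0,0,0.025],[0,0,0]],[-1,[0,0,0.02],[0,0,0]],[-1,[0,0,0.02],[0,0,0]],[-1,[0,0,0],[0,0,0]],[-1,[0,0,0],[0,0,0]]]'
```

```text
clock: 7.55
position: [0.5519, 0.0994, 0.1382]
ee_rot: [-0.0, 1.0, 0.0, -0.0]
ft_force: [-0.6, -0.2, -1.7]
grip_width: 0.293
clock: 8.05
position: [0.5519, 0.0994, 0.1333]
ee_rot: [-0.0, 1.0, 0.0, 0.0]
ft_force: [-0.7, -0.2, -2.0]
grip_width: 0.294
```

```bash
python3 -m crank '[[-1,[0,0,0.012],[0,0,0]],[-1,[0,0,0.012],[0,0,0]],[-1,[0,0,0],[0,0,0]],[-1,[0,0,0],[0,0,0]],[-1,[0,0,0],[0,0,0]]]'
python3 - <<'E'
from h import *
o,im=snap('scene','sc6.png')
cv2.imwrite('pics/sc6c.png',cv2.resize(im[130:290,230:380],None,fx=3.5,fy=3.5))
E
```

```text
clock: 8.55
position: [0.5525, 0.0994, 0.1327]
ee_rot: [0.0, 1.0, 0.0, 0.001]
ft_force: [-2.9, -1.4, 10.4]
grip_width: 0.289
```

View pics/sc6c.png

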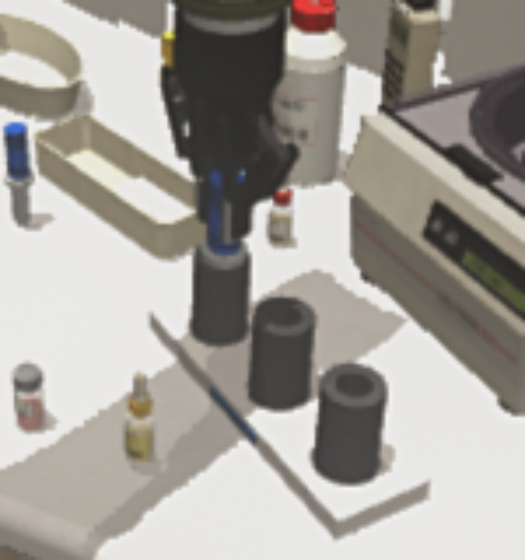

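```bash
python3 -m crank '[[-1,[0,0,-0.1],[0,0,0]],[-1,[0,0,-0.2],[0,0,0]],[-1,[0,0,-0.3],[0,0,0]],[-1,[0,0,-0.35],[0,0,0]],[-1,[0,0,-0.1],[0,0,0]]]'
python3 -m crank '[[-1,[0.02,-0.2,0],[0,0,0]],[-1,[0.02,-0.4,0],[0,0,0]],[-1,[0.026,-0.3,0],[0,0,0]],[-1,[0,-0.1,0],[0,0,0]],[-1,[0,0,0],[0,0,0]]]'
python3 -m crank '[[-1,[0,0,0.02],[0,0,0]],[-1,[0,0,0],[0,0,0]],[-1,[0,0,0],[0,0,0]],[-1,[0,0,0],[0,0,0]],[-1,[0,0,0],[0,0,0]]]'
python3 - <<'E'
from h import *
o,im=snap('wrist','w7.png')
print(o['position'],o['ft_force'])
g=np.clip(im[150:300,100:410].astype(float)*2,0,255).astype(np.uint8)
cv2.imwrite('pics/w7d.png',cv2.resize(g,None,fx=2.5,fy=2.5))
E
```

```text
clock: 9.1
position: [0.5531, 0.0995, 0.2186]
ee_rot: [0.0, 1.0, 0.001, 0.002]
ft_force: [0.5, -0.1, -1.2]
grip_width: 0.292
clock: 9.6
position: [0.5461, 0.0175, 0.2145]
ee_rot: [0.001, 1.0, -0.0, -0.001]
ft_force: [0.8, 0.9, -0.7]
grip_width: 0.289
clock: 10.1
position: [0.5466, 0.0198, 0.2137]
ee_rot: [-0.0, 1.0, 0.0, -0.0]
ft_force: [0.5, -0.0, -1.4]
grip_width: 0.287
[0.54663495 0.01975785 0.21374835] [ 0.53706227 -0.02577453 -1.354109  ]
```

View pics/w7d.png

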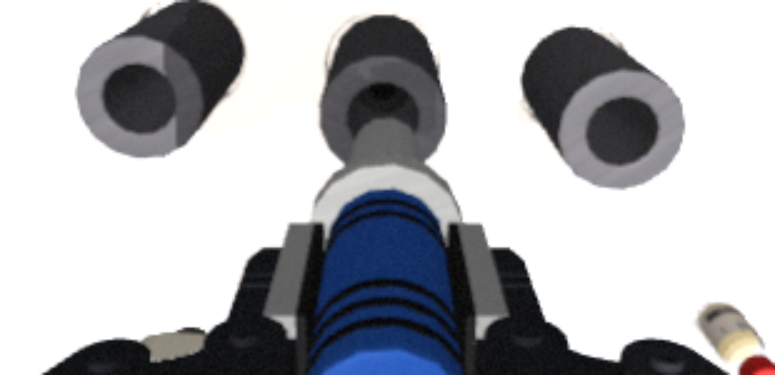

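```bash
python3 -m crank '[[-1,[0,-0.01,0.1],[0,0,0]],[-1,[0,0,0.1],[0,0,0]],[-1,[0,0,0.1],[0,0,0]],[-1,[0,0,0.1],[0,0,0]],[-1,[0,0,0.1],[0,0,0]]]'
python3 -m crank '[[-1,[0,0,0.05],[0,0,0]],[-1,[0,0,0.03],[0,0,0]],[-1,[0,0,0.03],[0,0,0]],[-1,[0,0,0.03],[0,0,0]],[-1,[0,0,0.03],[0,0,0]]]'
python3 -m crank '[[-1,[0,0,0.02],[0,0,0]],[-1,[0,0,0.02],[0,0,0]],[-1,[0,0,0.02],[0,0,0]],[-1,[0,0,0],[0,0,0]],[-1,[0,0,0],[0,0,0]]]'
```

```text
clock: 10.65
position: [0.5465, 0.0186, 0.1728]
ee_rot: [-0.0, 1.0, -0.0, -0.0]
ft_force: [-0.4, -0.3, -1.9]
grip_width: 0.293
clock: 11.15
position: [0.5468, 0.0186, 0.1602]
ee_rot: [-0.0, 1.0, 0.0, 0.0]
ft_force: [-0.3, 0.2, -0.7]
grip_width: 0.29
clock: 11.65
position: [0.5466, 0.0186, 0.1554]
ee_rot: [-0.0, 1.0, 0.0, 0.0]
ft_force: [-0.3, -0.1, -0.9]
grip_width: 0.29
```

```bash
python3 -m crank '[[-1,[0,0,0.012],[0,0,0]],[-1,[0,0,0.012],[0,0,0]],[-1,[0,0,0.01],[0,0,0]],[-1,[0,0,0],[0,0,0]],[-1,[0,0,0],[0,0,0]]]'
```

```text
clock: 12.15
position: [0.5477, 0.0186, 0.1544]
ee_rot: [0.0, 1.0, 0.0, 0.001]
ft_force: [-1.8, 0.3, 11.1]
grip_width: 0.29
```

```bash
python3 -m crank '[[-1,[0,0,-0.1],[0,0,0]],[-1,[0,0,-0.2],[0,0,0]],[-1,[0,0,-0.25],[0,0,0]],[-1,[0,0,-0.2],[0,0,0]],[-1,[0,0,-0.02],[0,0,0]]]'
python3 -m crank '[[-1,[0.02,-0.2,0],[0,0,0]],[-1,[0.02,-0.4,0],[0,0,0]],[-1,[0.03,-0.325,0],[0,0,0]],[-1,[0,-0.1,0],[0,0,0]],[-1,[0,0,0],[0,0,0]]]'
python3 -m crank '[[-1,[0,0,0],[0,0,0]],[-1,[0,0,0],[0,0,0]],[-1,[0,0,0],[0,0,0]],[-1,[0,0,0],[0,0,0]],[-1,[0,0,0],[0,0,0]]]'
python3 - <<'E'
from h import *
o,im=snap('wrist','w8.png')
print(o['position'],o['ft_force'])
g=np.clip(im[150:300,100:410].astype(float)*2,0,255).astype(np.uint8)
cv2.imwrite('pics/w8d.png',cv2.resize(g,None,fx=2.5,fy=2.5))
E
```

```text
clock: 12.65
position: [0.5476, 0.0186, 0.2163]
ee_rot: [0.0, 1.0, 0.0, 0.002]
ft_force: [0.2, -0.2, -1.8]
grip_width: 0.29
clock: 13.15
position: [0.5403, -0.0655, 0.2134]
ee_rot: [0.002, 1.0, -0.0, -0.001]
ft_force: [1.0, -0.2, -0.7]
grip_width: 0.293
clock: 13.65
position: [0.5411, -0.063, 0.2142]
ee_rot: [-0.0, 1.0, 0.0, 0.0]
ft_force: [0.6, -0.9, -1.9]
grip_width: 0.292
[ 0.54105956 -0.06303691  0.21422947] [ 0.55039466 -0.91169568 -1.86113544]
```

View pics/w8d.png

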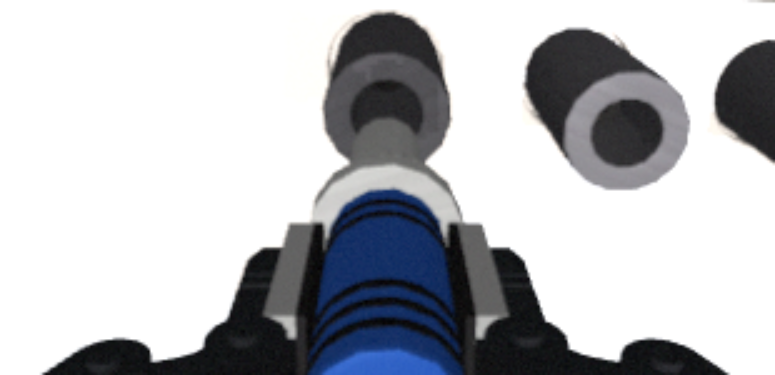

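```bash
python3 -m crank '[[-1,[0,0,0.1],[0,0,0]],[-1,[0,0,0.1],[0,0,0]],[-1,[0,0,0.1],[0,0,0]],[-1,[0,0,0.1],[0,0,0]],[-1,[0,0,0.1],[0,0,0]]]'
python3 -m crank '[[-1,[0,0,0.05],[0,0,0]],[-1,[0,0,0.03],[0,0,0]],[-1,[0,0,0.03],[0,0,0]],[-1,[0,0,0.03],[0,0,0]],[-1,[0,0,0.03],[0,0,0]]]'
python3 -m crank '[[-1,[0,0,0.03],[0,0,0]],[-1,[0,0,0.03],[0,0,0]],[-1,[0,0,0.03],[0,0,0]],[-1,[0,0,0.02],[0,0,0]],[-1,[0,0,0.02],[0,0,0]]]'
```

```text
clock: 14.2
position: [0.5408, -0.0634, 0.1733]
ee_rot: [-0.0, 1.0, -0.0, -0.0]
ft_force: [-0.8, -0.4, -2.2]
grip_width: 0.288
clock: 14.7
position: [0.5411, -0.0634, 0.1607]
ee_rot: [-0.0, 1.0, 0.0, 0.0]
ft_force: [-0.7, -0.2, -0.8]
grip_width: 0.292
clock: 15.2
position: [0.541, -0.0634, 0.1501]
ee_rot: [-0.0, 1.0, 0.0, 0.0]
ft_force: [-0.4, 0.5, -1.1]
grip_width: 0.293
```

```bash
python3 -m crank '[[-1,[0,0,0.03],[0,0,0]],[-1,[0,0,0.03],[0,0,0]],[-1,[0,0,0.03],[0,0,0]],[-1,[0,0,0.03],[0,0,0]],[-1,[0,0,0.03],[0,0,0]]]'; python3 -m crank '[[-1,[0,0,0.025],[0,0,0]],[-1,[0,0,0.02],[0,0,0]],[-1,[0,0,0.02],[0,0,0]],[-1,[0,0,0.02],[0,0,0]],[-1,[0,0,0],[0,0,0]]]'
```

```text
clock: 15.7
position: [0.541, -0.0634, 0.138]
ee_rot: [-0.0, 1.0, 0.0, -0.0]
ft_force: [0.6, 0.0, -1.1]
grip_width: 0.29
clock: 16.2
position: [0.5417, -0.0635, 0.1328]
ee_rot: [0.0, 1.0, 0.0, 0.001]
ft_force: [-3.8, 1.2, 11.3]
grip_width: 0.289
```

```bash
python3 -m crank '[[-1,[0,0,-0.1],[0,0,0]],[-1,[0,0,-0.2],[0,0,0]],[-1,[0,0,-0.35],[0,0,0]],[-1,[0,0,-0.35],[0,0,0]],[-1,[0,0,-0.25],[0,0,0]]]'
python3 -m crank '[[-1,[0.1,0.25,0],[0,0,0]],[-1,[0.17,0.48,0],[0,0,0]],[-1,[0.17,0.48,0],[0,0,0]],[-1,[0.17,0.48,0],[0,0,0]],[-1,[0.17,0.48,0],[0,0,0]]]'
python3 -m crank '[[-1,[0.17,0.48,0],[0,0,0]],[-1,[0.17,0.48,0],[0,0,0]],[-1,[0.17,0.48,0],[0,0,0]],[-1,[0.17,0.48,0],[0,0,0]],[-1,[0.17,0.48,0],[0,0,0]]]'
python3 -m crank '[[-1,[0.14,0.38,0],[0,0,0]],[-1,[0,0,0],[0,0,0]],[-1,[0,0,0],[0,0,0]],[-1,[0,0,0],[0,0,0]],[-1,[0,0,0],[0,0,0]]]'
```

```text
clock: 16.7
position: [0.5414, -0.0637, 0.2336]
ee_rot: [0.0, 1.0, 0.0, 0.001]
ft_force: [0.9, -0.4, -2.1]
grip_width: 0.288
clock: 17.2
position: [0.478, 0.1115, 0.2319]
ee_rot: [0.0, 1.0, 0.0, 0.0]
ft_force: [0.7, 0.6, -1.6]
grip_width: 0.288
clock: 17.7
position: [0.41, 0.3036, 0.2319]
ee_rot: [0.0, 1.0, 0.0, 0.0]
ft_force: [1.1, 0.5, -1.7]
grip_width: 0.289
clock: 18.2
position: [0.4001, 0.3314, 0.2316]
ee_rot: [0.001, 1.0, -0.0, 0.0]
ft_force: [-0.2, 0.2, -2.5]
grip_width: 0.291
```

```bash
python3 -m crank '[[-1,[0.01,0.02,0.2],[0,0,0]],[-1,[0,0,0.3],[0,0,0]],[-1,[0,0,0],[0,0,0]],[-1,[0,0,0],[0,0,0]],[-1,[0,0,0],[0,0,0]]]'
python3 - <<'E'
from h import *
o,im=snap('wrist','w9.png')
print(o['position'],o['ft_force'])
g=np.clip(im[130:300,150:400].astype(float)*2.5,0,255).astype(np.uint8)
cv2.imwrite('pics/w9d.png',cv2.resize(g,None,fx=3,fy=3))
E
```

```text
clock: 18.7
position: [0.3992, 0.3343, 0.1928]
ee_rot: [0.0, 1.0, 0.001, 0.001]
ft_force: [0.0, -0.1, -0.9]
grip_width: 0.292
[0.39923418 0.3342713  0.19277771] [ 0.02961754 -0.07284356 -0.9221079 ]
```

View pics/w9d.png

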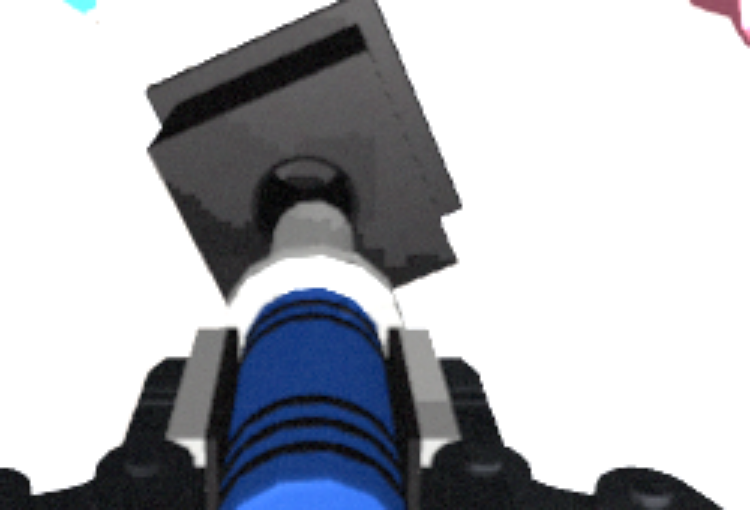

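```bash
python3 -m crank '[[-1,[0,-0.025,0.05],[0,0,0]],[-1,[0,0,0.12],[0,0,0]],[-1,[0,0,0.12],[0,0,0]],[-1,[0,0,0.12],[0,0,0]],[-1,[0,0,0.12],[0,0,0]]]'
python3 -m crank '[[-1,[0,0,0.12],[0,0,0]],[-1,[0,0,0.1],[0,0,0]],[-1,[0,0,0.1],[0,0,0]],[-1,[0,0,0.06],[0,0,0]],[-1,[0,0,0.03],[0,0,0]]]'
```

```text
clock: 19.25
position: [0.3983, 0.332, 0.1479]
ee_rot: [-0.0, 1.0, -0.0, -0.0]
ft_force: [0.0, -0.1, -0.8]
grip_width: 0.288
clock: 19.75
position: [0.3985, 0.3321, 0.1158]
ee_rot: [-0.0, 1.0, -0.0, -0.0]
ft_force: [-0.1, 0.1, -1.3]
grip_width: 0.286
```

```bash
python3 -m crank '[[-1,[0,0,0.015],[0,0,0]],[-1,[0,0,0.01],[0,0,0]],[1,[0,0,0],[0,0,0]],[1,[0,0,0],[0,0,0]],[1,[0,0,0],[0,0,0]]]'
python3 -m crank '[[1,[0,0,0],[0,0,0]],[1,[0,0,0],[0,0,0]],[1,[0,0,-0.2],[0,0,0]],[1,[0,0,-0.4],[0,0,0]],[1,[0,0,-0.5],[0,0,0]]]'
python3 -m crank '[[1,[0,0,-0.3],[0,0,0]],[1,[0,0,0],[0,0,0]],[1,[0,0,0],[0,0,0]],[1,[0,0,0],[0,0,0]],[1,[0,0,0],[0,0,0]]]'
python3 - <<'E'
from h import *
o,im=snap('wrist','w10.png')
print(o['position'],o['ft_force'])
o,im=snap('scene','sc10.png')
cv2.imwrite('pics/sc10c.png',cv2.resize(im[130:290,170:360],None,fx=3.5,fy=3.5))
E
```

```text
clock: 20.25
position: [0.3987, 0.3323, 0.1145]
ee_rot: [-0.0, 1.0, 0.0, 0.0]
ft_force: [-0.0, 0.1, 0.6]
grip_width: 0.792
clock: 20.75
position: [0.3979, 0.3314, 0.2021]
ee_rot: [-0.0, 1.0, -0.001, -0.001]
ft_force: [1.3, 0.7, 0.5]
grip_width: 1.0
clock: 21.25
position: [0.3982, 0.3317, 0.2251]
ee_rot: [-0.0, 1.0, -0.001, -0.001]
ft_force: [0.0, -0.1, -0.8]
grip_width: 1.002
[0.39818978 0.33174852 0.2250815 ] [ 0.03614293 -0.07111576 -0.80477214]
```

View pics/w10.png

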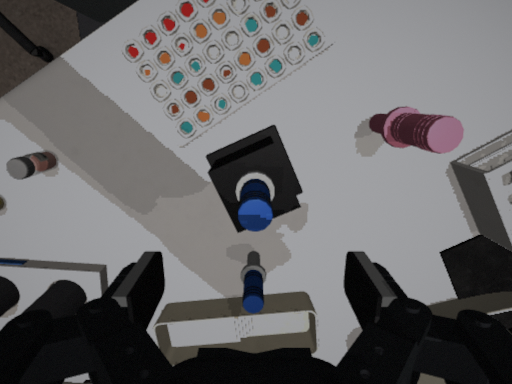

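View pics/sc10c.png

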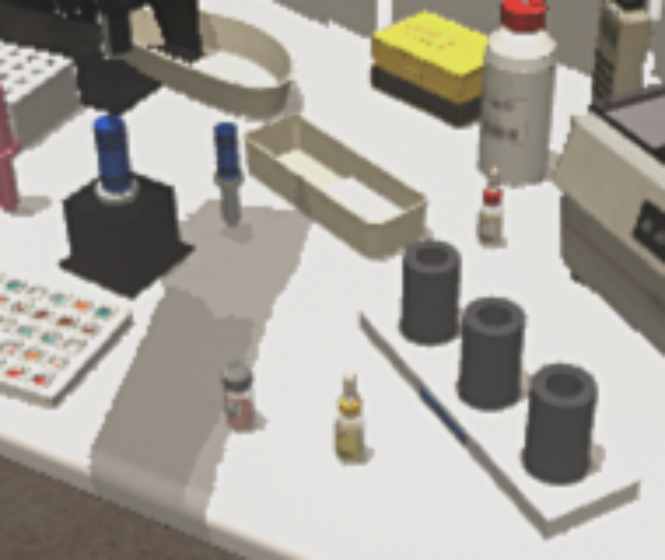

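```bash
python3 - <<'E'
from h import *
im=cv2.imread('pics/w4.png')
cv2.imwrite('pics/w4e.png',cv2.resize(im[200:310,270:490],None,fx=3.6,fy=3.6,interpolation=cv2.INTER_CUBIC))
a=cv2.imread('pics/top0.png');cv2.imwrite('pics/top0e.png',cv2.resize(np.clip(a[140:190,160:250].astype(float)*1.4,0,255).astype(np.uint8),None,fx=8,fy=8,interpolation=cv2.INTER_NEAREST))
E
```

```text
(no output)
```

View pics/w4e.png

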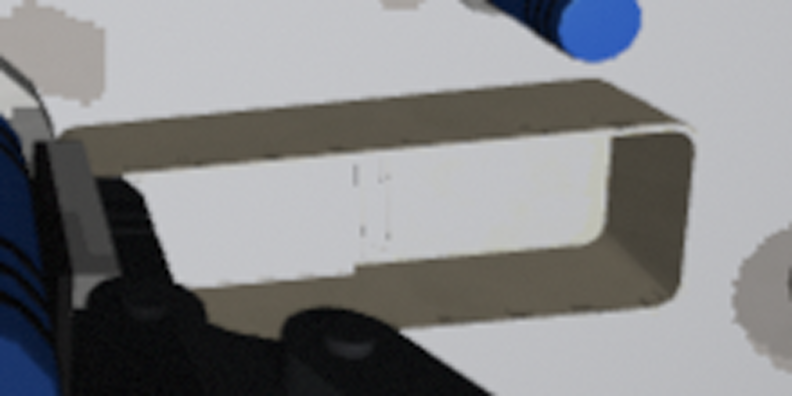

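View pics/top0e.png

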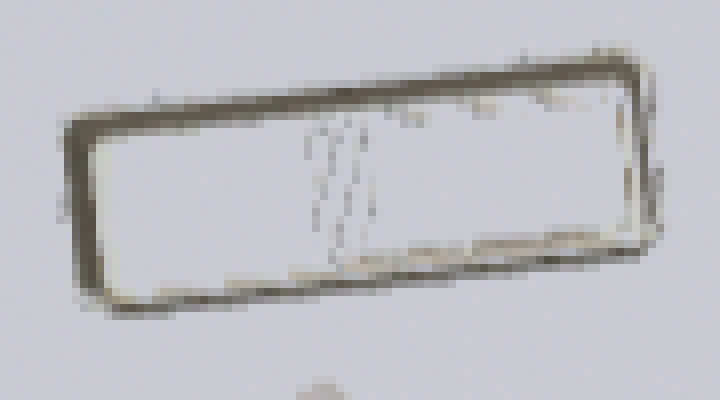

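```bash
python3 - <<'E'
from h import *
K,C=cam('top')
P=[ray(K,C,(160+u/8,140+v/8),.04) for u,v in [(68,115),(638,55),(652,240),(90,302)]]
for p in P: print(p.round(4))
print('c',np.mean(P,0),np.linalg.norm(P[0]-P[1]),np.linalg.norm(P[1]-P[2]))
o={'position':[0.49447,0.17717,.22551],'ee_rot':R.from_matrix([[-1,0,-.002],[0,1,0],[.002,0,-1]]).as_quat()}
K,C=cam('wrist',o)
for u,v in [(461.7,236.1),(457.5,283.3)]: print(ray(K,C,(u-2.5,v),.04))
for u,v in [(290,235)]: print('base',ray(K,C,(270+65/3.6-2.5,200+130/3.6),.0),ray(K,C,(270+600/3.6-2.5,200+80/3.6),.0))
E
```

```text
[0.6156 0.4043 0.04  ]
[0.6335 0.2164 0.04  ]
[0.5719 0.2125 0.04  ]
[0.5535 0.3971 0.04  ]
c [0.59361541 0.30759266 0.04      ] 0.18881070104869524 0.06174959136350787
[0.55731696 0.39912772 0.04      ]
[0.61560692 0.40570683 0.04      ]
base [0.57538553 0.21650025 0.        ] [0.55738989 0.39439793 0.        ]
```

```bash
python3 -m crank '[[1,[-0.21,-0.43,0],[0,0,0]],[1,[-0.21,-0.44,0],[0,0,0]],[1,[-0.21,-0.44,0],[0,0,0]],[1,[-0.21,-0.44,0],[0,0,0]],[1,[-0.21,-0.44,0],[0,0,0]]]'
python3 -m crank '[[1,[-0.21,-0.43,0],[0,0,0]],[1,[-0.21,-0.43,0],[0,0,0]],[1,[-0.21,-0.43,0],[0,0,0]],[1,[-0.18,-0.43,0],[0,0,0.1]],[1,[0,0,0],[0,0,0.18]]]'
python3 -m crank '[[1,[0,0,0],[0,0,0.18]],[1,[0,0,0],[0,0,0.18]],[1,[0,0,0],[0,0,0.18]],[1,[0,0,0],[0,0,0.18]],[1,[0,0,0],[0,0,0.18]]]'
python3 -m crank '[[1,[0,0,0],[0,0,0.18]],[1,[0,0,0],[0,0,0.18]],[1,[0,0,0],[0,0,0.18]],[1,[0,0,0],[0,0,0.18]],[1,[0,0,0],[0,0,0.18]]]'
python3 -m crank '[[1,[0,0,0],[0,0,0]],[1,[0,0,0],[0,0,0]],[1,[0,0,0],[0,0,0]],[1,[0,0,0],[0,0,0]],[1,[0,0,0],[0,0,0]]]'
python3 - <<'E'
from h import *
o,im=snap('wrist','w11.png')
print(o['position'],R.from_quat(o['ee_rot']).as_matrix().round(3).tolist(),o['joint_pos'].round(2))
E
```

```text
clock: 21.85
position: [0.4829, 0.1554, 0.226]
ee_rot: [-0.0, 1.0, -0.0, -0.0]
ft_force: [0.3, 1.1, -0.3]
grip_width: 0.997
clock: 22.35
position: [0.5484, 0.0134, 0.226]
ee_rot: [0.115, 0.993, -0.001, 0.0]
ft_force: [0.7, 0.5, -0.2]
grip_width: 1.0
clock: 22.85
position: [0.5473, 0.0193, 0.2258]
ee_rot: [0.45, 0.893, -0.0, -0.0]
ft_force: [0.5, 0.4, 0.2]
grip_width: 1.002
clock: 23.35
position: [0.5472, 0.0194, 0.2258]
ee_rot: [0.731, 0.682, -0.0, -0.0]
ft_force: [-0.8, 0.3, 0.7]
grip_width: 0.998
clock: 23.85
position: [0.5474, 0.0193, 0.2262]
ee_rot: [0.729, 0.685, 0.0, -0.0]
ft_force: [-0.6, 0.8, -1.0]
grip_width: 0.998
[0.54741191 0.01929042 0.22623312] [[0.062, 0.998, 0.0], [0.998, -0.062, 0.0], [0.0, 0.0, -1.0]] [-0.6   0.19  0.55  1.73 -0.1   1.25 -0.09]
```

View pics/w11.png

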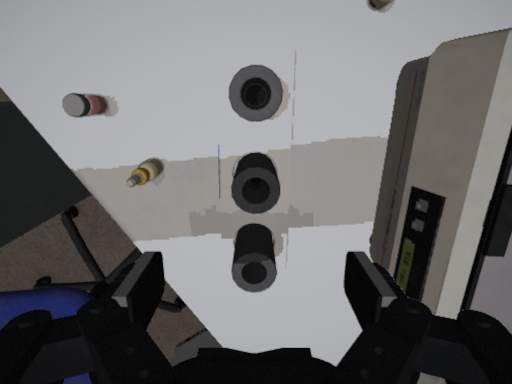

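```bash
python3 -m crank '[[1,[0,0,0.4],[0,0,0]],[1,[0,0,0.5],[0,0,0]],[1,[0,0,0.4],[0,0,0]],[1,[0,0,0.3],[0,0,0]],[1,[0,0,0.2],[0,0,0]]]'
python3 -m crank '[[1,[0,0,0.06],[0,0,0]],[1,[0,0,0],[0,0,0]],[-1,[0,0,0],[0,0,0]],[-1,[0,0,0],[0,0,0]],[-1,[0,0,0],[0,0,0]]]' 60
python3 -m crank '[[-1,[0,0,0],[0,0,0]],[-1,[0,0,0],[0,0,0]],[-1,[0,0,0],[0,0,0]],[-1,[0,0,0],[0,0,0]],[-1,[0,0,0],[0,0,0]]]'
```

```text
clock: 24.4
position: [0.5465, 0.0193, 0.0803]
ee_rot: [0.729, 0.685, -0.001, -0.001]
ft_force: [0.3, 0.1, -0.1]
grip_width: 1.002
clock: 24.9
position: [0.5479, 0.0195, 0.0783]
ee_rot: [0.729, 0.685, 0.001, 0.0]
ft_force: [3.2, -0.8, 1.7]
grip_width: 0.516
clock: 25.4
position: [0.5481, 0.0195, 0.0785]
ee_rot: [0.729, 0.685, 0.001, 0.0]
ft_force: [-1.0, -0.8, 6.7]
grip_width: 0.492
```

```bash
python3 -m crank '[[-1,[0,0,-0.1],[0,0,0]],[-1,[0,0,-0.2],[0,0,0]],[-1,[0,0,-0.35],[0,0,0]],[-1,[0,0,-0.4],[0,0,0]],[-1,[0,0,-0.35],[0,0,0]]]'
python3 -m crank '[[-1,[0.2,0.03,0],[0,0,0]],[-1,[0.4,0.05,0],[0,0,0]],[-1,[0.45,0.06,0],[0,0,0]],[-1,[0.45,0.06,0],[0,0,0]],[-1,[0.45,0.06,0],[0,0,0]]]'
python3 -m crank '[[-1,[0.45,0.06,0],[0,0,0]],[-1,[0.4,0.06,0],[0,0,0]],[-1,[0.34,0.05,0],[0,0,0]],[-1,[0,0,0],[0,0,0]],[-1,[0,0,0],[0,0,0]]]'
python3 -m crank '[[-1,[0,0,0],[0,0,0]],[-1,[0,0,0],[0,0,0]],[-1,[0,0,0],[0,0,0]],[-1,[0,0,0],[0,0,0]],[-1,[0,0,0],[0,0,0]]]'
python3 - <<'E'
from h import *
o,im=snap('wrist','w12.png')
print(o['position'],o['ft_force'],R.from_quat(o['ee_rot']).as_matrix().round(3).tolist())
o,im=snap('scene','sc12.png')
cv2.imwrite('pics/sc12c.png',cv2.resize(im[110:290,200:370],None,fx=3.3,fy=3.3))
E
```

```text
clock: 25.9
position: [0.5472, 0.0192, 0.1912]
ee_rot: [0.729, 0.684, 0.0, 0.0]
ft_force: [-0.3, -0.2, -2.0]
grip_width: 0.491
clock: 26.4
position: [0.5774, 0.176, 0.1887]
ee_rot: [0.729, 0.685, -0.0, -0.0]
ft_force: [1.5, -0.4, -2.0]
grip_width: 0.493
clock: 26.9
position: [0.5967, 0.2688, 0.1882]
ee_rot: [0.728, 0.685, -0.001, -0.0]
ft_force: [-0.1, -1.4, -2.6]
grip_width: 0.491
clock: 27.4
position: [0.5975, 0.2677, 0.1896]
ee_rot: [0.729, 0.684, 0.0, -0.0]
ft_force: [-0.0, 0.3, -2.6]
grip_width: 0.493
[0.59750664 0.26770936 0.18958261] [-1.12510214e-03  2.89117210e-01 -2.62008844e+00] [[0.063, 0.998, 0.0], [0.998, -0.063, 0.0], [0.0, 0.0, -1.0]]
```

View pics/w12.png

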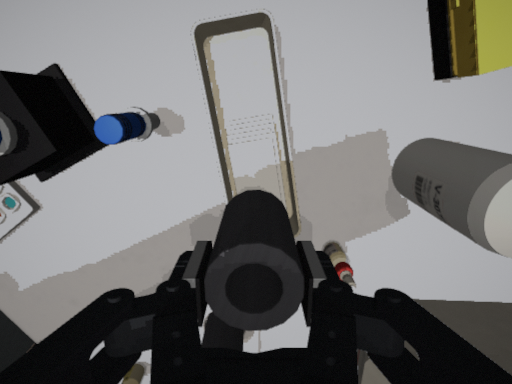

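View pics/sc12c.png

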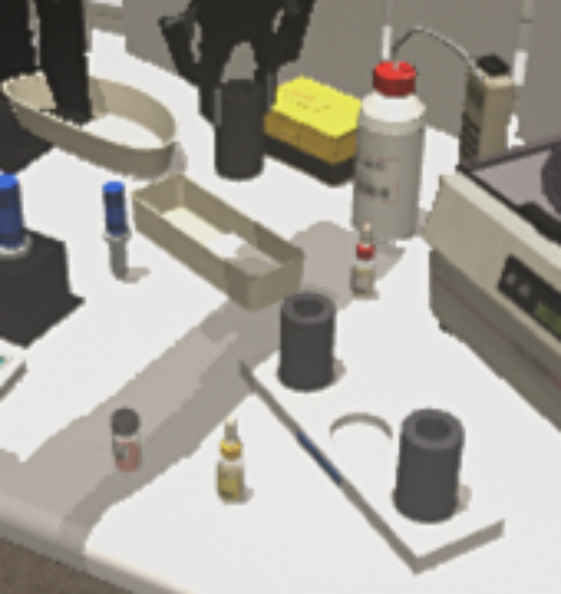

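```bash
python3 - <<'E'
from h import *
im=cv2.imread('pics/w12.png')
cv2.imwrite('pics/w12c.png',cv2.resize(im[0:250,180:320],None,fx=2.4*2,fy=2.4,interpolation=cv2.INTER_CUBIC))
o=manip.get_obs(); K,C=cam('wrist',o)
for uv in [(195,30),(272,15),(232,195),(298,215)]: print(uv,ray(K,C,(uv[0]-2.5,uv[1]),.04).round(4))
E
```

```text
(195, 30) [0.5562 0.3995 0.04  ]
(272, 15) [0.6169 0.4061 0.04  ]
(232, 195) [0.5733 0.2631 0.04  ]
(298, 215) [0.6329 0.2398 0.04  ]
```

View pics/w12c.png

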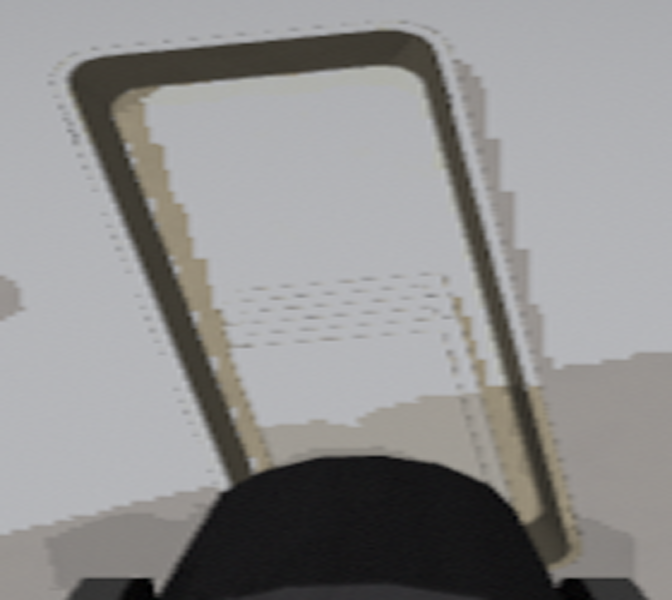

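```bash
python3 - <<'E'
from h import *
o=manip.get_obs(); K,C=cam('wrist',o)
for uv in [(226.2,204),(288.3,200),(194.6,33),(271.5,25)]: print(uv,ray(K,C,(uv[0]-2.5,uv[1]),.04).round(4))
E
```

```text
(226.2, 204) [0.5673 0.2548 0.04  ]
(288.3, 200) [0.6244 0.255  0.04  ]
(194.6, 33) [0.5556 0.3975 0.04  ]
(271.5, 25) [0.6161 0.3992 0.04  ]
```

```bash
python3 -m crank '[[-1,[0,-0.02,0.25],[0,0,0]],[-1,[0,0,0.35],[0,0,0]],[-1,[0,0,0.3],[0,0,0]],[-1,[0,0,0.2],[0,0,0]],[-1,[0,0,0.1],[0,0,0]]]'
python3 -m crank '[[-1,[0,0,0.07],[0,0,0]],[-1,[0,0,0.05],[0,0,0]],[-1,[0,0,0.04],[0,0,0]],[-1,[0,0,0.03],[0,0,0]],[-1,[0,0,0],[0,0,0]]]'
```

```text
clock: 28.0
position: [0.5953, 0.2678, 0.092]
ee_rot: [0.729, 0.685, -0.001, -0.0]
ft_force: [-0.6, -0.0, -2.6]
grip_width: 0.493
clock: 28.5
position: [0.5959, 0.2681, 0.0783]
ee_rot: [0.729, 0.685, 0.0, -0.0]
ft_force: [-1.0, 0.7, -3.1]
grip_width: 0.489
```

```bash
python3 -m crank '[[-1,[0,0,0.02],[0,0,0]],[-1,[0,0,0.02],[0,0,0]],[-1,[0,0,0.012],[0,0,0]],[-1,[0,0,0],[0,0,0]],[-1,[0,0,0],[0,0,0]]]'
```

```text
clock: 29.0
position: [0.5962, 0.2682, 0.0751]
ee_rot: [0.729, 0.685, 0.0, -0.0]
ft_force: [-2.2, -1.0, 4.5]
grip_width: 0.49
```

```bash
python3 -m crank '[[-1,[0,0,0.005],[0,0,0]],[1,[0,0,0],[0,0,0]],[1,[0,0,0],[0,0,0]],[1,[0,0,0],[0,0,0]],[1,[0,0,0],[0,0,0]]]'
python3 -m crank '[[1,[0,0,-0.1],[0,0,0]],[1,[0,0,-0.3],[0,0,0]],[1,[0,0,-0.5],[0,0,0]],[1,[0,0,-0.5],[0,0,0]],[1,[0,0,-0.5],[0,0,0]]]'
python3 -m crank '[[1,[-0.5,0,0],[0,0,0]],[1,[-0.5,0,0],[0,0,0]],[1,[-0.5,-0.3,0],[0,0,0]],[1,[0,0,0],[0,0,0]],[1,[0,0,0],[0,0,0]]]'
python3 - <<'E'
from h import *
o,im=snap('wrist','w13.png')
print(o['position'],o['ft_force'])
o,im=snap('scene','sc13.png')
cv2.imwrite('pics/sc13c.png',cv2.resize(im[110:290,170:370],None,fx=3.3,fy=3.3))
o,im=snap('top','top13.png')
cv2.imwrite('pics/top13c.png',cv2.resize(im[130:270,160:370],None,fx=3.8,fy=3.8,interpolation=cv2.INTER_CUBIC))
E
```

```text
clock: 29.5
position: [0.5959, 0.268, 0.0737]
ee_rot: [0.729, 0.685, 0.0, -0.0]
ft_force: [0.6, -0.6, -1.3]
grip_width: 1.004
clock: 30.0
position: [0.5958, 0.2678, 0.228]
ee_rot: [0.729, 0.684, 0.0, 0.0]
ft_force: [0.8, 0.2, -0.3]
grip_width: 1.001
clock: 30.5
position: [0.5643, 0.149, 0.2267]
ee_rot: [0.73, 0.684, 0.001, -0.0]
ft_force: [0.4, 0.5, 0.1]
grip_width: 1.002
[0.56429149 0.14899767 0.22665998] [0.3839176  0.49809823 0.06768246]
```

View pics/w13.png

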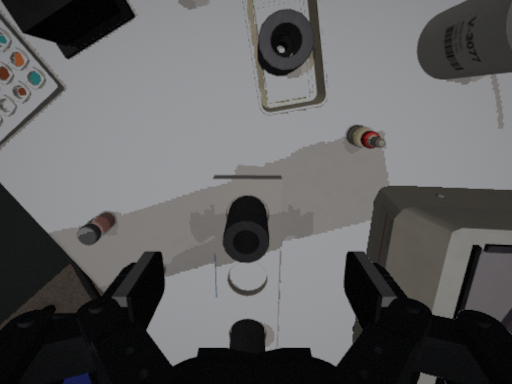

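View pics/sc13c.png

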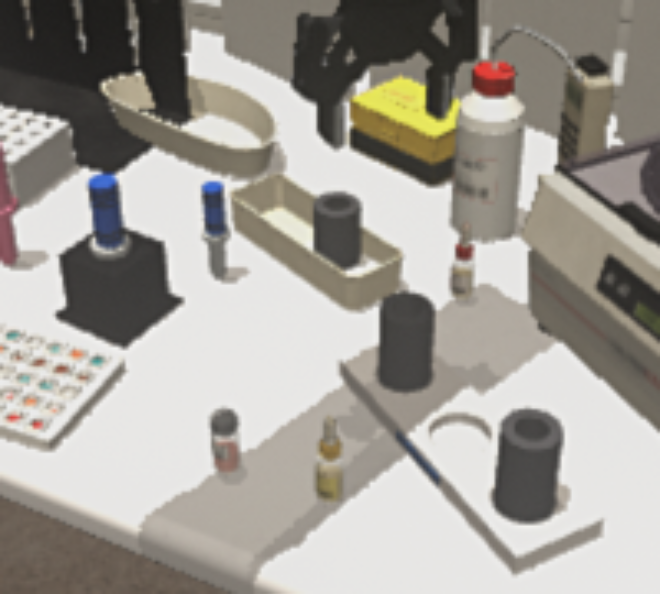

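View pics/top13c.png

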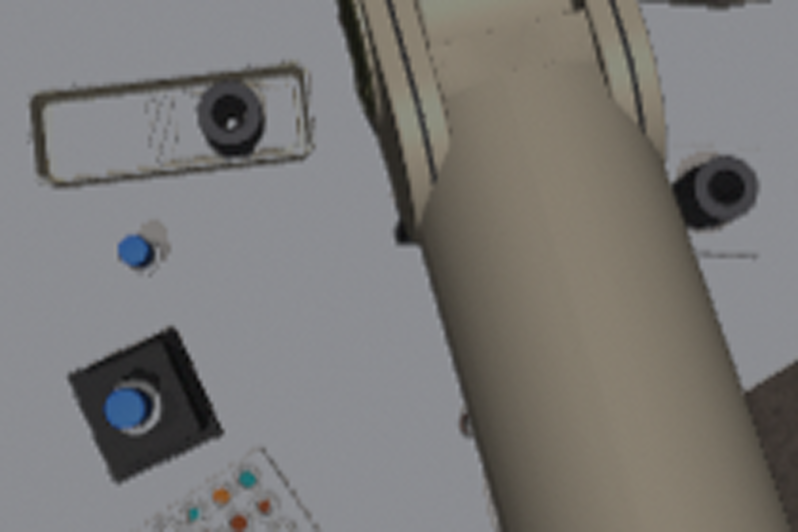

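```bash
python3 - <<'E'
from h import *
K,C=cam('top'); print('sleeve rim',ray(K,C,(160+231/3.8,130+117/3.8),.082),'gauge top',ray(K,C,(160+126/3.8,130+408/3.8),.138),'right',ray(K,C,(160+726/3.8,130+187/3.8),.086))
o=manip.get_obs();print(o['clock'],abs(o['joint_velocities']).max())
print(manip.hand_in())
E
```

```text
sleeve rim [0.59022962 0.26502779 0.082     ] gauge top [0.39831598 0.32999702 0.138     ] right [ 0.53877182 -0.06403431  0.086     ]
30.65 0.009449461238540992
the job is handed in; nothing more can be done
None
```

The job is handed in at about 30.7 s. The hand-in gives no verdict, so the results below are from my own checks.

- **Gauge tests:** I tried the gauge in the left, middle and right sleeves in that order. It went in until the collar was on the rim in the left and right sleeves. In the middle sleeve it stopped with the nose about 42 mm above the sleeve's foot, where a reducer would stop it. The wrist force read at most about 11 N after each contact.
- **Where things ended up:** The gauge is back down in its stand. The middle sleeve, with its reducer still inside, stands upright on the floor of the cream dish, about 40 mm along from the dish's centre. The gripper is open and clear of everything.
- **Last checks:** The pictures show the gauge upright with its collar on the stand, the left and right sleeves in their seats, and the bottles and vial apparently where they were. From the top camera, the gauge's handle and the right sleeve's rim measured within 1 mm of where that camera first put them.
- **What disagreed:** The top camera put the dish sleeve's rim about 6 mm nearer the robot (lower x) than where the gripper released it, and about 3 mm off in y. My top-camera figures for the sleeve and for the dish centre differ by about 7 mm across, inside the 12 mm limit. The wrist camera, corrected by about 2.5 pixels sideways, put the sleeve within 1 mm of the dish's centre line.

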